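# Pop open the touch-latch shoe-care box

### The job

A polish tin has been left standing on the closed lid of the shoe-care box. Push it sideways with the fingertips, keeping it standing, until it is wholly on the fixed panel of the box top beside the lid, then press the lid down at its front edge until the touch catch gives, and let go so that the spring lifts the lid and leaves it ajar. Do not pick anything up, and leave the dauber and everything else where it is.

Things in the scene. Friction and masses are not known exactly. Their poses are not given: they have to be found in the camera images.
- box: plywood shoe-care box, 230 mm deep (x) x 420 wide (y) x 110 high, does not move. Origin: centre of the underside; x from its front (robot side) to its back, y to its left. Its top has two parts: the lid on the left (x -115 to 79, y -41 to 209 mm), a fixed rail with two steel hinges behind it, and the narrower fixed panel on the right (x -115 to 115, y -210 to -45 mm)
- lid (a joint): lid angle, rad, about the hinges at its back edge (far from the robot); about 0 shut and latched, positive = front raised, negative = pressed in, hard stop at -0.026. Pressed to -0.015 or below (3 to 4 mm down at the catch; about 3 N there) and let go, the catch gives and a spring raises it to 0.23, front edge some 45 mm up. A second full press would latch it again
- catch (a point): point on the top face of the lid straight above the touch catch: 31 mm behind the front edge, midway along the lid's width; moves with the lid. The lid is 12 mm thick; its top face is 111.5 mm above the work surface when shut (1.5 mm above the fixed panel)
- lid_edge (a point): middle of the lid's front upper edge, 196 mm from the hinge axis; moves with the lid
- panel (a point): centre of the top face of the fixed panel (165 mm wide along y, 230 mm deep along x, top 110 mm above the work surface); axes as the box's. Wholly on the panel and off the lid means the tin's centre is less than 44 mm from this point along y
- tin: the closed round polish tin standing on the lid, dark steel, 76 mm diameter, 24 mm high, about 110 g, with a small opening key that stands 3 mm out at one side. Origin at the centre of its underside, z up
- dauber: small black plastic polish dauber, 132 mm long, 20 mm high, lying along the back of the fixed panel, its length along y, within 20 mm of its origin in x; not to be disturbed
- tray: white plastic polish tray on the work surface to the right of the box, 310 mm front to back, 220 mm wide, 45 mm high, fixed; origin at the centre of its underside
- tin2: a second polish tin like the first, in the tray; not to be disturbed
- brush: wooden shoe brush, 165 x 52 x 40 mm, in the tray; not to be disturbed
- stretcher: steel shoe stretcher with its turning knob half out, about 255 mm long, 36 mm high, in the tray; not to be disturbed
- jar: closed glass cream jar with a black cap, 44 mm diameter, 42 mm high, in the tray; not to be disturbed
- shoehorn: flat steel shoehorn, 195 mm long, 6 mm thick, on the work surface left of the box; not to be disturbed
Not all that is in view belongs to the job. What is shaped like the tin but blue or pink is not meant.

How it is judged (in metres and radians):
On the way, in this order (a step that is already met when the one before it is completed fails the run):
1. the tin stands wholly on the fixed panel, the lid still shut (y of tin in the frame of panel between -0.052 and 0.0455 m and x of tin in the frame of panel between -0.083 and 0.083 m and z of tin in the frame of panel between -0.004 and 0.004 m and angle between tin's own z axis and vertical below 0.1 rad and value of joint lid between -0.008 and 0.01 rad), for 0.1 s.
2. the fingers press the lid below its shut height until the catch gives (value of joint lid below -0.013 rad and contact force between the fingers and box above 1 N), for 0.02 s.
At the end, for the whole second after the job is handed in: the lid stands ajar by its spring at 0.15 to 0.40 rad and at rest; the tin stands upright (within 0.1 rad) at rest on the fixed panel, its centre less than 45.5 mm from the panel's centre line on the lid side, 52 mm on the other, and within 83 mm of the panel's centre front to back (value of joint lid between 0.15 and 0.4 rad and velocity of joint lid between -0.05 and 0.05 rad/s and linear speed of tin below 0.02 m/s and y of tin in the frame of panel between -0.052 and 0.0455 m and x of tin in the frame of panel between -0.083 and 0.083 m and z of tin in the frame of panel between -0.004 and 0.004 m and angle between tin's own z axis and vertical below 0.1 rad); the robot touches nothing.
It fails at once if the tin is picked up or tips over (height (world z) of tin above 0.126 m or angle between tin's own z axis and vertical above 0.3 rad).
It fails at once if the tin falls off the box (height (world z) of tin below 0.095 m).
It fails at once if the lid springs up while the tin is still on it (value of joint lid above 0.03 rad and y of tin in the frame of panel above 0.0455 m).
It fails at once if another thing is moved by more than 25 mm (distance of any of dauber, tin2, brush, stretcher, jar, shoehorn from where it was at the start of the episode above 0.025 m).
It also fails if it takes over 54 s, if anything falls off the work surface, if the arm or the gripper's body presses on something with over 40 N, if the wrist force passes 120 N, or if a joint passes its speed limit or range.

### The arm

A 6-joint arm with a two-finger parallel gripper is mounted at the origin on the work surface. World frame = base frame: x ahead of the robot, y to its left, z up, the work surface at z = 0. Lengths are in mm, angles in degrees, forces in N, time in s.
With the tool pointing down it reaches from about 425 to 1125 mm from the base axis. Payload 14.9 kg.
Tool frame: the origin (TCP) lies midway between the tips of the shut fingers; the grasp point (between the pads) lies 19 mm behind it (pinch_z is the distance from the TCP to the grasp point, in mm); z points along the fingers, y is the direction in which the jaws open and shut (so a half turn about z gives the same grasp; the last joint's range is limited). The gripper opens to 91 mm and grips with 3 to 60 N. Pads are 32 mm wide; open, the fingers measure 118 mm over their backs; the gripper's body (76 mm by 178 mm) begins 60 mm behind the grasp point.
Start: joints at [-1.908, 21.709, 99.362, -0, 58.929, -1.908], TCP at [700.013, -0.006, 213.932] pointing down, gripper open.
Joint ranges: [-158.91, 158.91], [-42.39, 125.64], [0.06, 152.35], [-60.88, 240.88], [17.5, 164.5], [-176.32, 176.32]. Speed limits (degrees/s): [108.29, 108.29, 136.94, 180, 180, 180].

### API

Orientations are given as [roll, pitch, yaw] about the fixed x, y, z axes, in that order (R = Rz(yaw) Ry(pitch) Rx(roll)).
In Python, from station import * gives the robot as it stands.
- The arm moves only by the shell command python3 -m inch 'ROWS'. ROWS is JSON, a list of rows, each a list of 7 numbers: the shift along the world's x, y, z in units of 50 mm (1.0 is 50 mm), then the turn, a rotation vector about the world's x, y, z in units of 6 degrees (1.0 is 6 degrees), then the gripper's target within -1 to 1 (fully open at 1, half-way at 0, shut at -1). A call has 1 to 12 rows; each row shifts and turns the commanded pose from where the row before left it; what a row does not reach is not made up. A row lasts 1/10 s, in which the tool goes at most 50 mm and 8.59 degrees, less where a joint would pass 70% of its speed; a pose out of reach is approached as far as the arm can. A call is refused whole if a number of a shift passes 1 or a number of a turn 1, either way. A call with a gripper value outside its range is refused whole. The fingers move at their own pace and stop on an object; the grip force is fixed at half the most. Time passes only in rows, so rows that do not move let the fingers close. It gives the time, the measured TCP pose, the force and the opening at its end, in the units of the state.
- sense(): the state, without advancing time (a new reading comes with each control period).
- grab_frame(name): name is "scene" or "side" or "wrist"; returns the picture (400x640x3 uint8, red, green, blue); there is no depth.
- get_calibration(name): a dict with "fx", "fy", "cx", "cy" (pixels), "rvec" (rotation vector, rad) and "tvec" (3), from world to camera coordinates, as OpenCV has them. Camera axes: x right, y down, z forward; pixel columns grow to the right and rows downward; lengths in mm; the calibration is good to about 2 mm. A picture is of the moment at which its call begins: read the wrist's pose just before it. get_calibration takes no time and is no camera call; for the wrist camera it gives the pose at the moment of the call.
- close_job(): hands the job in, once; it reports no verdict.
The state is a dict: "clock": time; "joint_pos": joint angles; "joint_velocities": joint speeds; "joint_efforts": joint torques, N m; "tool_pos": TCP position; "ee_rot": TCP orientation; "contact_force": force on the tool from outside, world axes, zero at the start; "moment": the same for the moment, N m; "width": opening from 0.0 (shut) to 1.0 (fully open).
Only numpy, scipy, OpenCV 4.12 (cv2) and the standard library are available. Lean on these libraries where they do the work, as an engineer would, in place of code of your own. Each camera call takes 0.05 s, during which the arm holds its last target.

## Working session

There is one attempt and no reset: what is moved stays moved. The work goes in short steps, Python scripts to look and compute and a shell command to move; the robot and the scene stay as the last step left them, time stands still between calls to the robot, and variables do not carry over. Pictures are saved under pics/ and viewed, and the job is handed in when it is done.

```bash
mkdir -p pics; ls; cat > h.py <<'E'
from station import *
import numpy as np, cv2
def save(name,fn):
    im=grab_frame(name); cv2.imwrite('pics/'+fn,im[:,:,::-1]); return im
def ray(name,u,v,z,cal=None):
    c=cal or get_calibration(name)
    R=cv2.Rodrigues(np.array(c['rvec'],float))[0]; t=np.array(c['tvec'],float).ravel()
    C=-R.T@t; d=R.T@np.array([(u-c['cx'])/c['fx'],(v-c['cy'])/c['fy'],1])
    return C+d*(z-C[2])/d[2]
def proj(name,P,cal=None):
    c=cal or get_calibration(name)
    K=np.array([[c['fx'],0,c['cx']],[0,c['fy'],c['cy']],[0,0,1]],float)
    return cv2.projectPoints(np.array(P,float).reshape(-1,3),np.array(c['rvec'],float),np.array(c['tvec'],float),K,None)[0].reshape(-1,2)
E
python3 - <<'E'
from h import *
for n in ['scene','side','wrist']: save(n,n+'0.png')
print(sense())
E
```

```text
pics
{'clock': 0.15, 'joint_pos': array([-1.90840249e+00,  2.17317282e+01,  9.93883571e+01, -9.13170327e-04,
        5.89286561e+01, -1.90726824e+00]), 'joint_velocities': array([ 0.0257489 , -0.01025549, -0.13055085,  0.04203273,  0.08738026,
        0.06647222]), 'joint_efforts': array([-6.05650021e-04, -7.64114213e+01, -4.34656477e+01,  6.51094434e-02,
        4.09642188e-02, -4.73684588e-05]), 'tool_pos': array([ 6.99692584e+02, -4.65800546e-03,  2.13433774e+02]), 'ee_rot': array([-1.79951260e+02, -8.40887515e-04,  8.99993370e+01]), 'contact_force': array([ 0.32640641, -0.30088279,  0.47746677]), 'moment': array([-0.00956344,  0.00362657,  0.0217534 ]), 'width': 1.000206150228704}
```

View pics/scene0.png

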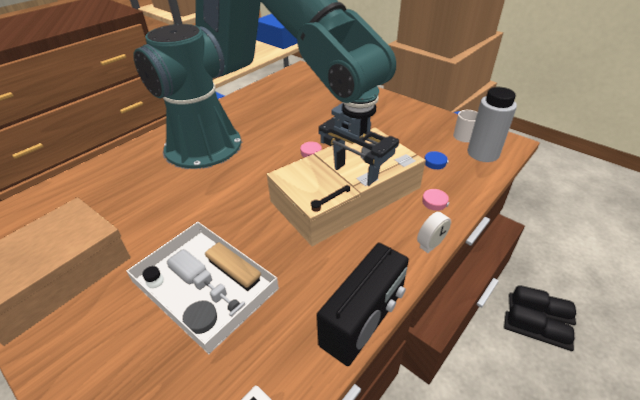

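View pics/side0.png

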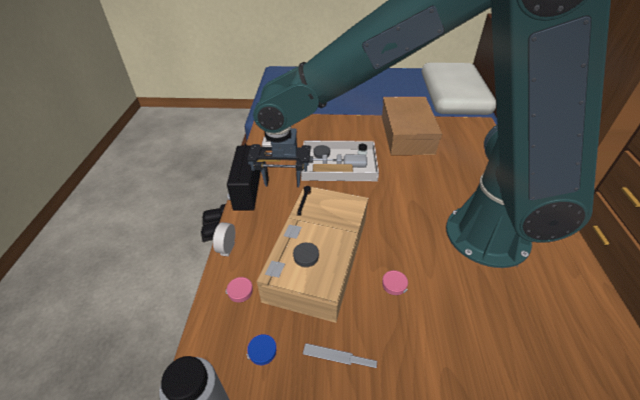

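View pics/wrist0.png

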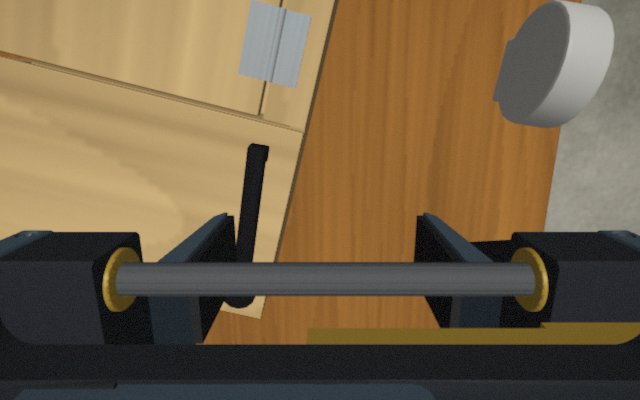

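The side view shows the dark tin on the lid at about (306,254), the dauber at (303,200), and the box running from (333,190) to (300,315). I'll enlarge that region.

```bash
python3 - <<'E'
import cv2
im=cv2.imread('pics/side0.png')[175:325,240:390]
cv2.imwrite('pics/side0c.png',cv2.resize(im,(600,600),interpolation=cv2.INTER_CUBIC))
E
```

```text
(no output)
```

View pics/side0c.png

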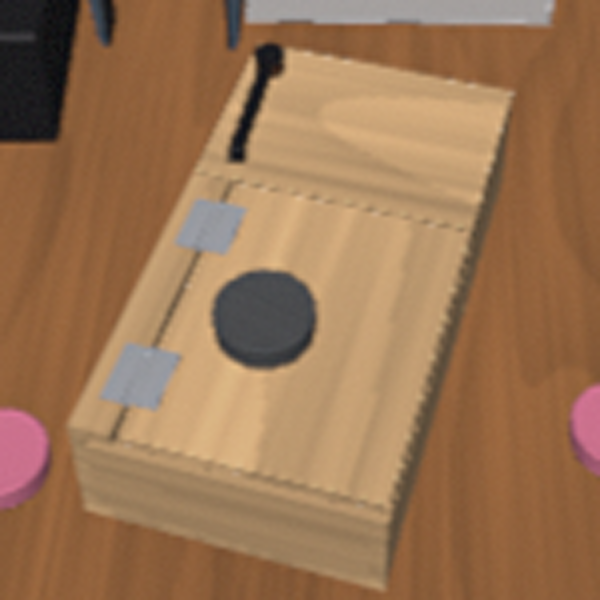

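```bash
python3 - <<'E'
from h import *
from scipy.optimize import least_squares
px=lambda a:(240+(a[0]+.5)/4-.5,175+(a[1]+.5)/4-.5)
names=['BL','FL','FR','BR']
loc=np.array([[115,210],[-115,210],[-115,-210],[115,-210]])
pts=[(72,432),(388,508),(513,92),(262,45)]
W=np.array([ray('side',*px(p),110)[:2] for p in pts]); print(W.round(1))
f=lambda q:(loc@np.array([[np.cos(q[2]),np.sin(q[2])],[-np.sin(q[2]),np.cos(q[2])]])+q[:2]-W).ravel()
r=least_squares(f,[700,0,0]); q=r.x; print(q[:2],np.degrees(q[2]),r.fun.round(1))
R=np.array([[np.cos(q[2]),-np.sin(q[2])],[np.sin(q[2]),np.cos(q[2])]])
for n,p,z in [('tintop',(265,313),135.5),('L',(213,313),133),('R',(317,313),133),('dauberA',(268,58),125),('daubB',(236,156),125)]:
    w=ray('side',*px(p),z); print(n,w.round(1),(R.T@(w[:2]-q[:2])).round(1))
E
```

```text
[[ 738.8  303.2]
 [ 521.3  353. ]
 [ 418.9  -51.6]
 [ 638.1 -104.2]]
[579.30488361 125.09575204] -13.854049973160858 [ 2.4 -1.8 -3.4  3.5 -1.6  0.3  2.6 -2.1]
tintop [611.5 215.  135.5] [ 9.7 95. ]
L [649.  214.6 133. ] [ 46.3 103.6]
R [574.4 211.6 133. ] [-25.4  82.8]
dauberA [629.9 -70.4 125. ] [  95.9 -177.7]
daubB [647.3  48.8 125. ] [ 84.3 -57.8]
```

Box at (579,125), yaw −13.9°; tin at box coordinates (10,95), residuals about 3 mm. I'll move to the tin's left, with the jaws half open along the box's x, so two fingertips can cradle the tin.

```bash
python3 -m inch '[[-0.11,0.48,0,0,0,-0.192,0],[-0.11,0.48,0,0,0,-0.192,0],[-0.11,0.48,0,0,0,-0.192,0],[-0.12,0.48,0,0,0,-0.192,0],[-0.12,0.48,0,0,0,-0.192,0],[-0.12,0.48,0,0,0,-0.192,0],[-0.12,0.48,0,0,0,-0.192,0],[-0.12,0.48,0,0,0,-0.192,0],[-0.12,0.48,0,0,0,-0.192,0],[-0.12,0.48,0,0,0,-0.192,0],[-0.12,0.48,0,0,0,-0.192,0],[-0.12,0.48,0,0,0,-0.192,0]]'
python3 -m inch '[[0,0,0,0,0,0,0],[0,0,0,0,0,0,0],[0,0,0,0,0,0,0]]'
python3 - <<'E'
from h import *
c=get_calibration('wrist'); import json
json.dump({k:np.array(v).tolist() for k,v in c.items()},open('cal1.json','w'))
for n in ['wrist','scene','side']: save(n,n+'1.png')
print(sense()['ee_rot'])
E
```

```text
clock: 1.35
tool_pos: [629.1, 288.9, 213.7]
ee_rot: [-180.0, 0.0, 76.1]
contact_force: [-0.6, 0.4, -0.9]
width: 0.503
clock: 1.65
tool_pos: [629.6, 287.4, 213.8]
ee_rot: [-180.0, 0.0, 76.2]
contact_force: [-0.1, -1.2, 0.1]
width: 0.502
[-1.79997915e+02  5.73584453e-03  7.61359288e+01]
```

View pics/wrist1.png

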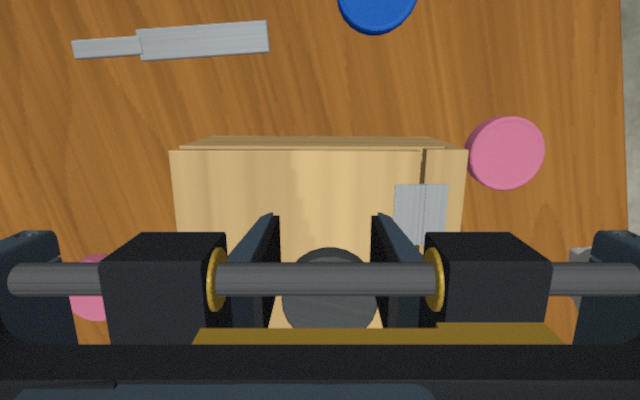

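View pics/scene1.png

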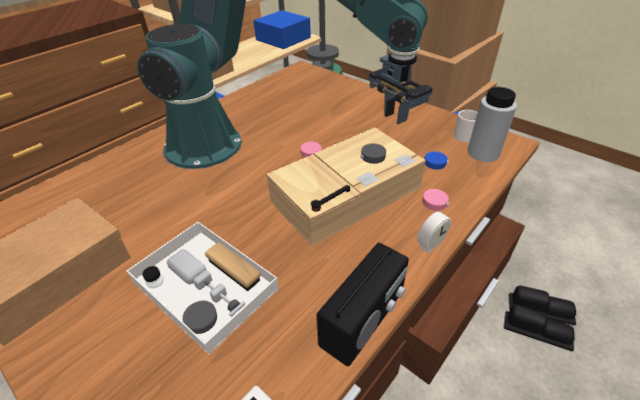

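View pics/side1.png

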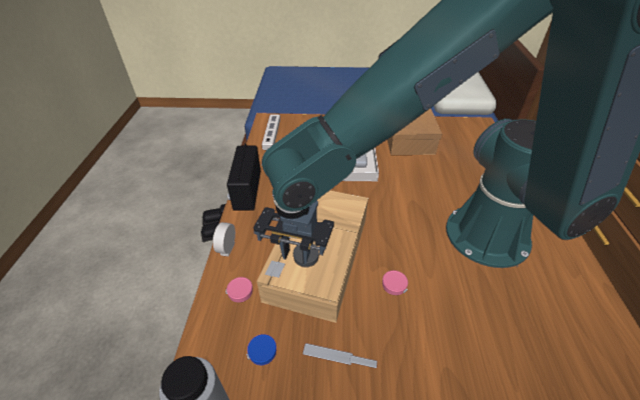

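The wrist view shows the box's left edge level at row 151 (corners (173,151) and (466,150)) and the tin at about (330,290) between the fingers. The scene view shows the tin at (374,153). I'll check the pose against these two cameras.

```bash
python3 - <<'E'
from h import *
import json
c=json.load(open('cal1.json'))
q=[579.3,125.1,np.radians(-13.85)]
R=np.array([[np.cos(q[2]),-np.sin(q[2])],[np.sin(q[2]),np.cos(q[2])]])
for u,v,z in [(173,151,111.5),(466,150,110),(282,290,133),(378,290,133),(330,248,135.5)]:
    w=ray('wrist',u,v,z,c); print(w.round(1),(R.T@(w[:2]-q[:2])).round(1))
L=np.array([[-115,210],[115,210],[115,-210],[-115,-210],[-115,-43],[79,-43]])
P=np.c_[L@R.T+q[:2],np.full(6,110)]
print(proj('scene',P).round(1))
im=cv2.imread('pics/scene1.png')[110:250,255:435]
cv2.imwrite('pics/scene1c.png',cv2.resize(im,(720,560),interpolation=cv2.INTER_CUBIC))
print(((proj('scene',P)-[255,110])*4).round())
E
```

```text
[524.8 348.4 111.5] [-106.4  203.8]
[742.6 295.5 110. ] [117.7 204.5]
[579.7 226.2 133. ] [-23.8  98.2]
[652.4 208.3 133. ] [51.  98.3]
[624.6 252.5 135.5] [ 13.5 134.5]
[[374.4 125.6]
 [424.7 157.7]
 [310.2 215.6]
 [266.2 171.6]
 [313.  151.7]
 [352.  183.6]]
[[478.  62.]
 [679. 191.]
 [221. 422.]
 [ 45. 246.]
 [232. 167.]
 [388. 295.]]
```

View pics/scene1c.png

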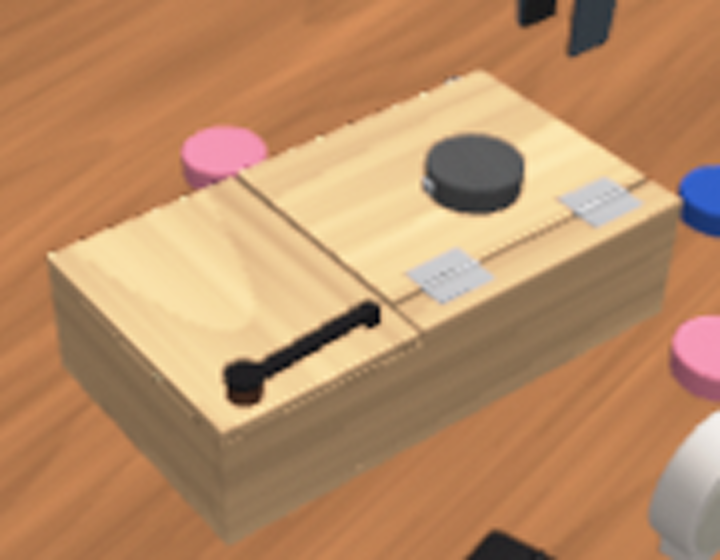

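All three cameras together put the box centre at about (583,120) and the tin at box (7,100), with its key on the right side, clear of the fingers. I'm descending to a TCP height of about 119.

```bash
python3 -m inch '[[0.01,0.01,-0.48,0,0,0,0],[0.01,0,-0.48,0,0,0,0],[0,0,-0.48,0,0,0,0],[0,0,-0.28,0,0,0,0],[0,0,-0.18,0,0,0,0],[0,0,0,0,0,0,0],[0,0,0,0,0,0,0]]'
python3 - <<'E'
from h import *
save('scene','scene2.png')
im=cv2.imread('pics/scene2.png')[90:250,255:455]
cv2.imwrite('pics/scene2c.png',cv2.resize(im,(700,560),interpolation=cv2.INTER_CUBIC))
E
```

```text
clock: 2.5
tool_pos: [631.0, 288.6, 119.7]
ee_rot: [180.0, -0.0, 76.2]
contact_force: [-0.3, 0.2, -0.2]
width: 0.497
```

View pics/scene2c.png

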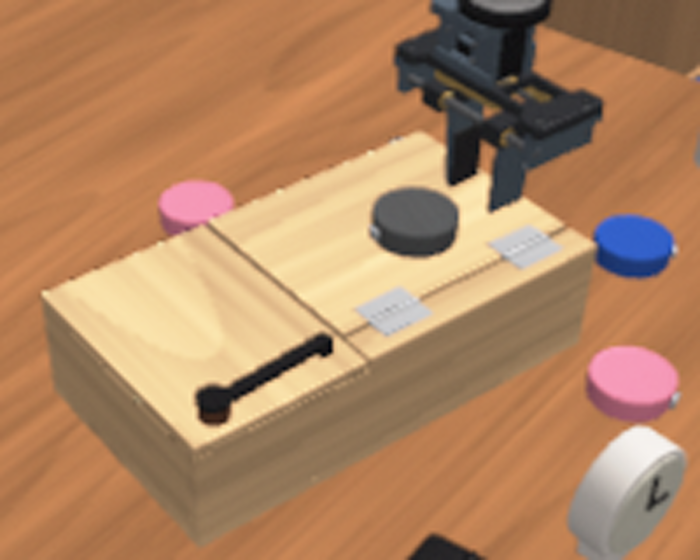

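Both fingertips stand on either side behind the tin, just above the lid. I'll push the first half now.

```bash
python3 -m inch '[[-0.048,-0.194,0,0,0,0,0],[-0.048,-0.194,0,0,0,0,0],[-0.024,-0.097,0,0,0,0,0],[-0.024,-0.097,0,0,0,0,0],[-0.048,-0.194,0,0,0,0,0],[-0.048,-0.194,0,0,0,0,0],[-0.048,-0.194,0,0,0,0,0],[-0.048,-0.194,0,0,0,0,0],[-0.048,-0.194,0,0,0,0,0],[-0.048,-0.194,0,0,0,0,0],[-0.048,-0.194,0,0,0,0,0],[-0.048,-0.194,0,0,0,0,0]]'
python3 - <<'E'
from h import *
save('scene','scene3.png')
im=cv2.imread('pics/scene3.png')[90:250,255:455]
cv2.imwrite('pics/scene3c.png',cv2.resize(im,(700,560),interpolation=cv2.INTER_CUBIC))
E
```

```text
clock: 3.75
tool_pos: [603.9, 181.0, 119.0]
ee_rot: [180.0, -0.0, 76.2]
contact_force: [0.5, 0.3, 1.2]
width: 0.5
```

View pics/scene3c.png

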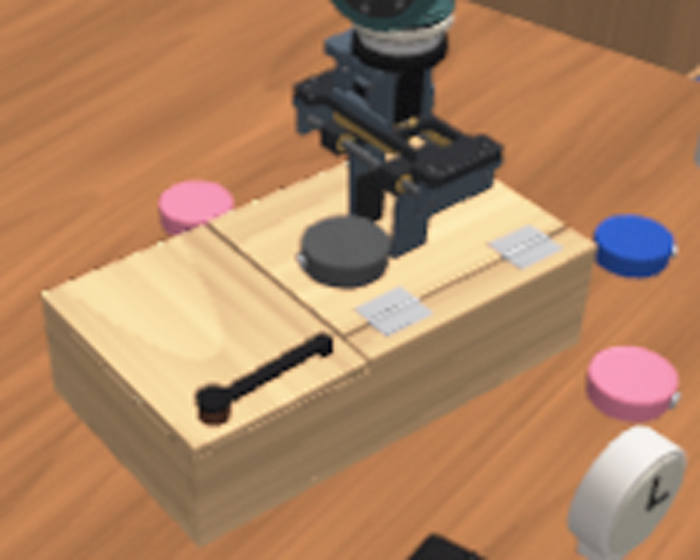

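The tin is cradled and moving cleanly. I'm continuing with a slight drift towards the front, away from the dauber.

```bash
python3 -m inch '[[-0.066,-0.21,0,0,0,0,0],[-0.066,-0.21,0,0,0,0,0],[-0.066,-0.21,0,0,0,0,0],[-0.066,-0.21,0,0,0,0,0],[-0.066,-0.21,0,0,0,0,0],[-0.066,-0.21,0,0,0,0,0],[-0.066,-0.21,0,0,0,0,0],[-0.066,-0.21,0,0,0,0,0],[-0.066,-0.21,0,0,0,0,0]]'
python3 - <<'E'
from h import *
save('scene','scene4.png')
im=cv2.imread('pics/scene4.png')[90:250,255:455]
cv2.imwrite('pics/scene4c.png',cv2.resize(im,(700,560),interpolation=cv2.INTER_CUBIC))
E
```

```text
clock: 4.7
tool_pos: [574.0, 86.4, 118.9]
ee_rot: [-180.0, 0.0, 76.2]
contact_force: [-0.4, -0.5, 0.0]
width: 0.501
```

View pics/scene4c.png

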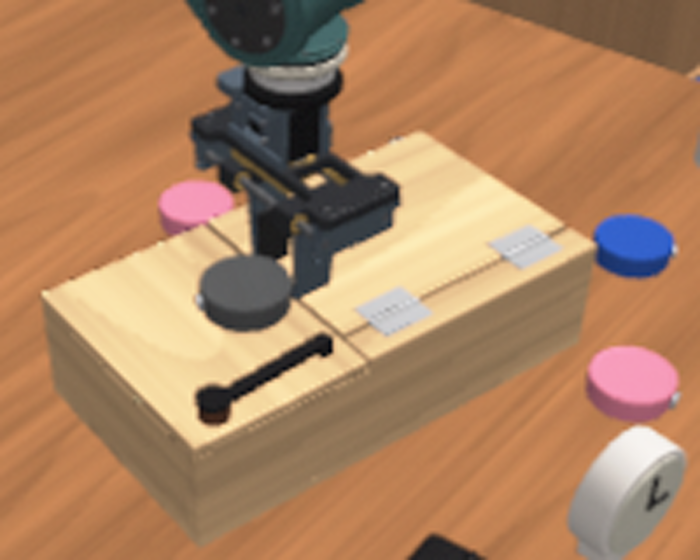

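The tin straddles the seam, almost on the panel. I'll push about 42 mm more, slowing at the end, and then back off.

```bash
python3 -m inch '[[-0.048,-0.194,0,0,0,0,0],[-0.048,-0.194,0,0,0,0,0],[-0.048,-0.194,0,0,0,0,0],[-0.024,-0.097,0,0,0,0,0],[-0.024,-0.097,0,0,0,0,0],[-0.01,-0.04,0,0,0,0,0],[0,0,0,0,0,0,0],[0.024,0.097,0,0,0,0,0],[0.048,0.194,0,0,0,0,0],[0.048,0.194,0,0,0,0,0],[0.048,0.194,0,0,0,0,0]]'
python3 - <<'E'
from h import *
save('scene','scene5.png')
im=cv2.imread('pics/scene5.png')[90:250,255:455]
cv2.imwrite('pics/scene5c.png',cv2.resize(im,(700,560),interpolation=cv2.INTER_CUBIC))
save('side','side5.png')
im=cv2.imread('pics/side5.png')[175:325,240:390]
cv2.imwrite('pics/side5c.png',cv2.resize(im,(600,600),interpolation=cv2.INTER_CUBIC))
E
```

```text
clock: 5.85
tool_pos: [573.0, 81.7, 118.9]
ee_rot: [180.0, -0.0, 76.2]
contact_force: [0.5, -0.2, -0.2]
width: 0.501
```

View pics/scene5c.png

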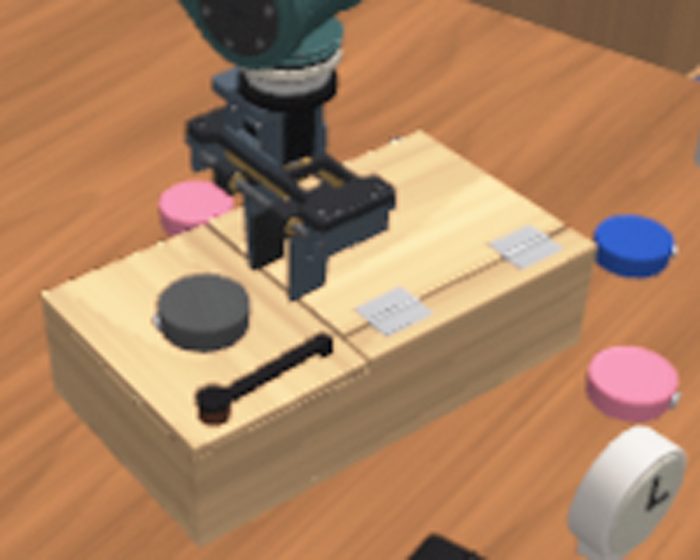

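View pics/side5c.png

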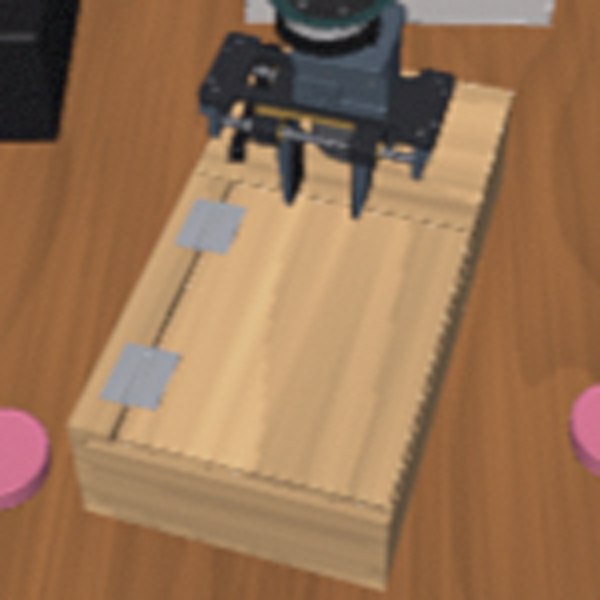

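The tin stands wholly on the panel, in the crop centred near (204,306), with wood showing between it and the seam, and the dauber is untouched. I'll measure it relative to the box corners.

```bash
python3 - <<'E'
from h import *
px=lambda a:(255+a[0]/3.5,90+a[1]/3.5)
q=[583.2,120,np.radians(-13.85)]
R=np.array([[np.cos(q[2]),-np.sin(q[2])],[np.sin(q[2]),np.cos(q[2])]])
for n,p,z in [('tin',(204,304),134),('FR',(42,295),110),('BR',(195,452),110),('seamF',(207,222),110),('seamB',(370,374),110),('BL',(595,243),110),('FL',(422,132),110)]:
    w=ray('scene',*px(p),z); print(n,w.round(1),(R.T@(w[:2]-q[:2])).round(1))
w=sense()['tool_pos'][:2];print(R.T@(w-q[:2]))
for l in [(-84,84),(-95,84)]: print(R@np.array(l)+q[:2])
E
```

```text
tin [561.5  -3.8 134. ] [   8.5 -125.4]
FR [428.5 -58.7 110. ] [-107.4 -210.5]
BR [ 650.3 -115.   110. ] [ 121.4 -212.2]
seamF [466.3 106.4 110. ] [-110.2  -41.2]
seamB [697.9  35.  110. ] [131.7 -55.1]
BL [746.4 294.3 110. ] [116.8 208.3]
FL [528.7 348.1 110. ] [-107.6  208.4]
[ -0.68630983 -39.39479442]
[521.75022762 221.6657537 ]
[511.07004437 224.29894295]
```

The tin is at about 3 mm in panel y and 3–8 mm in x, well inside. Next I raise, shut the fingers and go above the catch.

```bash
python3 -m inch '[[0,0,0.4,0,0,0,0],[0,0,0.4,0,0,0,-1],[-0.11,0.282,0,0,0,0,-1],[-0.11,0.282,0,0,0,0,-1],[-0.11,0.282,0,0,0,0,-1],[-0.11,0.282,0,0,0,0,-1],[-0.11,0.282,0,0,0,0,-1],[-0.11,0.282,0,0,0,0,-1],[-0.11,0.282,0,0,0,0,-1],[-0.11,0.282,0,0,0,0,-1],[-0.11,0.282,0,0,0,0,-1],[-0.11,0.282,0,0,0,0,-1]]'
python3 -m inch '[[0,0,-0.25,0,0,0,-1],[0,0,-0.25,0,0,0,-1],[0,0,0,0,0,0,-1],[0,0,0,0,0,0,-1]]'
python3 - <<'E'
from h import *
print(sense()['contact_force'])
save('scene','scene6.png')
im=cv2.imread('pics/scene6.png')[90:250,255:455]
cv2.imwrite('pics/scene6c.png',cv2.resize(im,(700,560),interpolation=cv2.INTER_CUBIC))
save('side','side6.png')
im=cv2.imread('pics/side6.png')[175:325,240:390]
cv2.imwrite('pics/side6c.png',cv2.resize(im,(600,600),interpolation=cv2.INTER_CUBIC))
E
```

```text
clock: 7.15
tool_pos: [517.3, 222.6, 159.0]
ee_rot: [180.0, -0.0, 76.2]
contact_force: [0.5, 0.1, 0.4]
width: 0.002
clock: 7.55
tool_pos: [517.5, 220.9, 133.2]
ee_rot: [-179.9, 0.0, 76.1]
contact_force: [-0.2, -0.8, 0.8]
width: 0.007
[-0.16309552 -0.76431045  0.81317215]
```

View pics/scene6c.png

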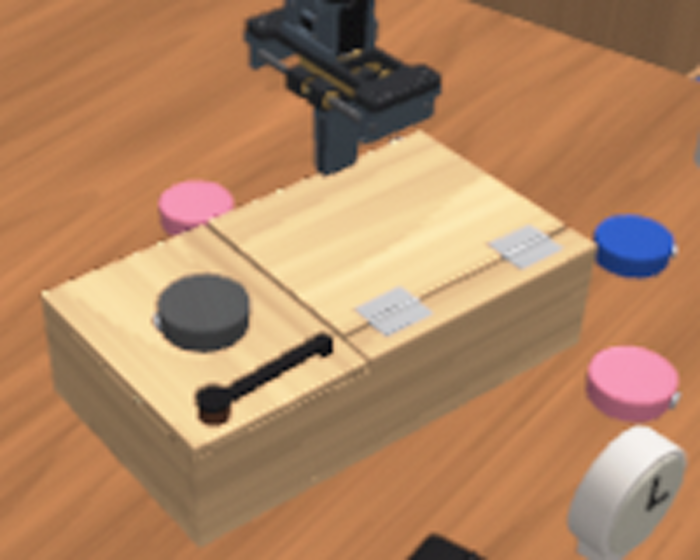

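View pics/side6c.png

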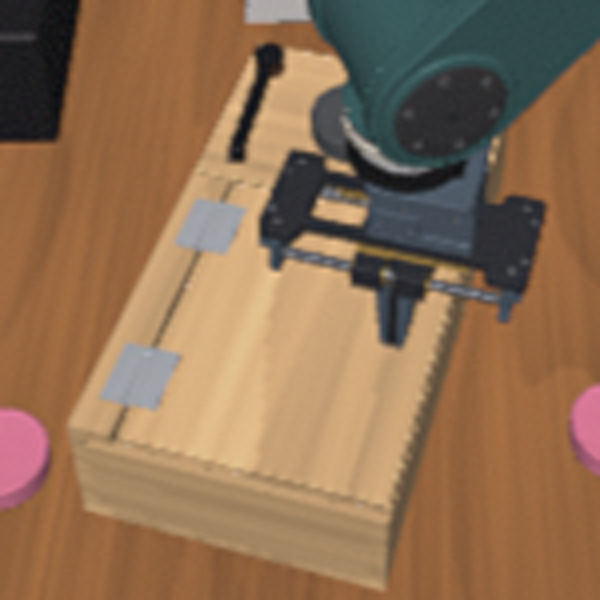

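The shut fingers are above the lid's front part, near the catch. I'm lowering to just above it and then pressing by small steps.

```bash
python3 -m inch '[[0,0,-0.2,0,0,0,-1],[0,0,-0.14,0,0,0,-1],[0,0,-0.05,0,0,0,-1],[0,0,0,0,0,0,-1],[0,0,0,0,0,0,-1]]'; python3 -m inch '[[0,0,-0.03,0,0,0,-1],[0,0,-0.03,0,0,0,-1],[0,0,-0.02,0,0,0,-1],[0,0,0,0,0,0,-1]]'
```

```text
clock: 8.15
tool_pos: [517.7, 221.5, 114.4]
ee_rot: [-180.0, 0.0, 76.2]
contact_force: [1.3, -0.7, 0.6]
width: 0.006
clock: 8.55
tool_pos: [517.9, 221.6, 110.5]
ee_rot: [180.0, -0.0, 76.2]
contact_force: [0.2, 0.3, 2.3]
width: 0.005
```

Contact (2.3 N) at 110.5. I'm pressing about 3 mm further.

```bash
python3 -m inch '[[0,0,-0.02,0,0,0,-1],[0,0,-0.02,0,0,0,-1],[0,0,-0.02,0,0,0,-1],[0,0,0,0,0,0,-1]]'
```

```text
clock: 8.95
tool_pos: [517.8, 221.5, 107.5]
ee_rot: [180.0, -0.0, 76.2]
contact_force: [0.3, 1.5, 3.9]
width: 0.002
```

```bash
python3 -m inch '[[0,0,-0.014,0,0,0,-1],[0,0,0,0,0,0,-1],[0,0,0,0,0,0,-1]]'
```

```text
clock: 9.25
tool_pos: [517.9, 221.6, 107.4]
ee_rot: [180.0, -0.0, 76.2]
contact_force: [-4.3, -0.2, 14.0]
width: 0.005
```

The force jumped to 14 N at z = 107.4, so the lid is at its hard stop and fully pressed. Now I let go, straight up.

```bash
python3 -m inch '[[0,0,0.3,0,0,0,-1],[0,0,0.9,0,0,0,-1],[0,0,0.9,0,0,0,-1],[0,0,0.6,0,0,0,-1],[0,0,0,0,0,0,-1],[0,0,0,0,0,0,-1],[0,0,0,0,0,0,-1],[0,0,0,0,0,0,-1],[0,0,0,0,0,0,-1],[0,0,0,0,0,0,-1]]'
python3 - <<'E'
from h import *
for n,a in [('scene',(90,250,255,455)),('side',(150,350,220,420))]:
    im=save(n,n+'7.png')[:,:,::-1][a[0]:a[1],a[2]:a[3]]
    cv2.imwrite('pics/'+n+'7c.png',cv2.resize(im,None,fx=3,fy=3,interpolation=cv2.INTER_CUBIC))
E
```

```text
clock: 10.25
tool_pos: [517.5, 221.4, 241.1]
ee_rot: [-179.9, 0.0, 76.2]
contact_force: [0.1, -0.5, -0.5]
width: 0.006
```

View pics/scene7c.png

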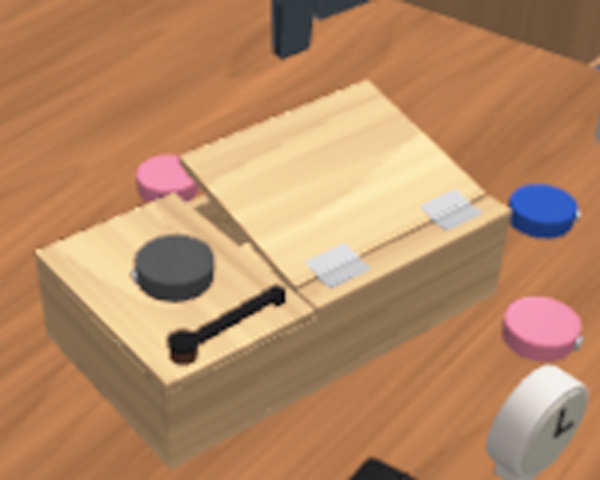

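View pics/side7c.png

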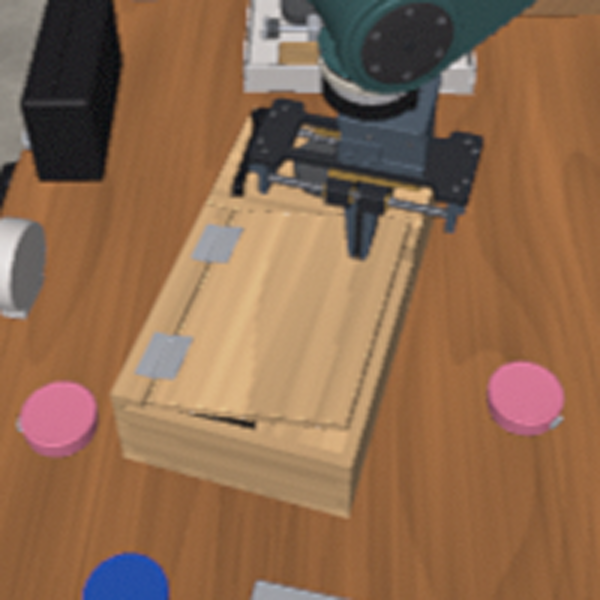

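The lid is ajar (front corners at (183,158) and (368,80) in the crop), the tin stands on the panel at (174,265), the dauber hasn't moved, and the robot is clear. I'll let it settle, check that it's still, and hand in.

```bash
python3 -m inch '[[0,0,0,0,0,0,-1],[0,0,0,0,0,0,-1],[0,0,0,0,0,0,-1],[0,0,0,0,0,0,-1],[0,0,0,0,0,0,-1],[0,0,0,0,0,0,-1],[0,0,0,0,0,0,-1],[0,0,0,0,0,0,-1]]'
python3 - <<'E'
from h import *
a=cv2.imread('pics/scene7.png').astype(int)[:,:,::-1]; b=save('scene','scene8.png').astype(int)
print(abs(a-b)[120:240,260:430].mean(), abs(a-b)[120:240,260:430].max())
q=[583.2,120,np.radians(-13.85)]; R=np.array([[np.cos(q[2]),-np.sin(q[2])],[np.sin(q[2]),np.cos(q[2])]])
for ang in (0.15,.23,.4):
    l=np.array([[79-194*np.cos(ang),y] for y in(-41,209)]); P=np.c_[l@R.T+q[:2],np.full(2,111+194*np.sin(ang))]
    print(ang,((proj('scene',P)-[255,90])*3).round())
close_job()
E
```

```text
clock: 11.15
tool_pos: [517.7, 221.4, 241.7]
ee_rot: [-180.0, -0.0, 76.2]
contact_force: [0.1, 0.0, -0.7]
width: 0.003
0.5687091503267974 22
0.15 [[175. 165.]
 [361.  88.]]
0.23 [[176. 154.]
 [364.  77.]]
0.4 [[181. 132.]
 [372.  55.]]
the job is handed in; nothing more can be done
```

The tin now stands upright on the fixed panel, the lid is ajar on its spring, and the job is handed in at about 11 s. No verdict was reported.

- **Tin:** I pushed it sideways along the lid with the two half-open fingertips. It ended about 3 mm from the panel's centre line and within about 9 mm of centre front to back.
- **Lid:** I pressed it near the catch with the fingers shut until it reached its hard stop. The force rose to 14 N at z = 107.4 mm. I then lifted straight up, and the spring raised the lid.
- **Last checks:**
  - The lid's front corners in the scene picture fit an opening of about 0.2 rad (0.23 expected).
  - Two pictures about 1 s apart were practically the same, so nothing was moving.
  - The dauber looked unmoved, and the gripper was well clear with no contact force. I did not measure the tray items and the shoehorn again, but the arm never came near them.
- **Disagreement:** the cameras differed by about 5 mm on where the box is, so I averaged them. The margins used were larger than that.

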